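Put a bundle of labels under the lever-lifted label press

ROBOT

A 6-joint arm with a two-finger parallel gripper is mounted at the origin on a cart in front of the work surface, level with it; the furniture and walls round the work are solid. World frame = base frame: x ahead of the robot, y to its left, z up, the work surface at z = 0. Lengths are in m, angles in rad, forces in N, time in s.
With the tool pointing down it reaches from about 0.25 to 0.8 m from the base axis. Payload 8.5 kg.
Tool frame: the origin (TCP) lies at the very end of the fingers, on their centre line; the grasp point (between the pads) lies 19 mm behind it; z points along the fingers, y is the line along which they close (so a half turn about z gives the same grasp; the last joint's range is limited). The gripper opens to 85 mm and grips with 20 to 120 N. Pads are 22 mm wide; open, the fingers measure 114 mm over their backs; the gripper's body (76 mm by 85 mm) begins 54 mm behind the grasp point. The pads swing forward as they close: fully open they stand 13 mm farther back than shut.
Start: joints at [-1.219, 0.238, -0.013, 1.319, 0, 1.571], TCP at [0.181, -0.493, 0.231] pointing down, gripper open.
Joint ranges: [-2.66, 2.66], [-1.03, 1.9], [-1.14, 1.46], [-1.82, 2.27], [-1.45, 1.34], [-3.14, 3.14]. Speed limits (rad/s): [2.22, 2.22, 2.79, 3.14, 3.14, 3.14].

INTERFACE

Orientations are given as a rotation vector (axis times angle).
In Python, from bench import env, vision gives the robot as it stands.
- The arm moves only by the tool arm_command, never from a script. Its argument "deltas" is a list of rows, each an object with "claw": the closure, from 0 (fully open) to 1 (shut); "slide": the shift along the tool's x, y, z scaled (see below), a list of three; "rotation": the turn, a rotation vector about the tool's x, y, z scaled (see below), a list of three. In form: [{"claw": claw, "slide": [tx, ty, tz], "rotation": [ax, ay, az]}, ...]. A call has 1 to 8 rows; each row shifts and turns the commanded pose from where the row before left it, along the tool's axes as they then stand; what a row does not reach is not made up. The controller multiplies each number of a shift by 0.25 m and each number of a turn by 120 degrees. A row lasts 1/12 s, in which the tool goes at most 41.7 mm and 7.16 degrees, less where a joint would pass 70% of its speed; a pose out of reach is approached as far as the arm can. A call with a number of a shift or a turn outside -1 to 1 is refused whole. A call with a gripper value outside its range is refused whole. The fingers move at their own pace and stop on an object; "newtons" is the grip in N (left out, the last holds). Time passes only in rows, so rows that do not move let the fingers close. It gives the time, the measured TCP pose, the force, the opening and the grip force at its end, in the units of the state.
- env.observe(): the state, without advancing time (a new reading comes with each control period).
- vision.grab_frame(name): name is "scene" or "top" or "wrist"; returns (picture, depth): 400x640x3 uint8, red, green, blue; 400x640 float32, m along the optical axis (not along the pixel's ray), 0 where there is no reading.
- vision.calibration(name): a dict with "K" (3x3 intrinsics, pixels), "view" (4x4, takes a point from world to camera coordinates); the wrist camera has in their place "hand_eye" (4x4, takes a point from camera to tool coordinates, whose origin is the TCP and whose axes are the flange's). Camera axes: x right, y up, looking along -z (the intrinsics and any distortion apply to the point x, -y, -z); pixel columns grow to the right and rows downward; lengths in m; the calibration is good to about 2 mm. A picture is of the moment at which its call begins: read the wrist's pose just before it. calibration takes no time and is no camera call.
- env.hand_in(): hands the job in; it is judged then, once.
The state is a dict: "time": time; "q": joint angles; "joint_vel": joint speeds; "joint_efforts": joint torques, N m; "ee_pos": TCP position; "tcp_rot": TCP orientation; "wrist_force": force on the tool from outside, world axes, zero at the start; "torque": the same for the moment, N m; "grip_width": finger opening in m; "finger_force": force on a finger pad.
Only numpy, scipy, OpenCV 4.12 (cv2) and the standard library are available. Lean on these libraries where they do the work, as an engineer would, in place of code of your own. Each camera call takes 0.05 s, during which the arm holds its last target. There are 200 camera calls.

TASK

Put the banded bundle of labels to press without picking anything up: press the long end of the label press's lever all the way down until the catch snaps over it and holds the heavy plate up, and let go. Then push the bundle across the bed, squarely back against the stop under the raised plate, and press the catch's thumb pad down so that the plate comes down on the bundle. Do not touch the plate or lift the labels, and leave the things round the press where they are.

Things in the scene. Friction and masses are not known exactly. Their poses are not given: they have to be found in the camera images.
- press: the label press, screwed to the bench: grey base plate 250 x 184 mm with a light wooden bed, open at the front. Origin on the bench under its middle; x points to the plate's hinge at the back, y to its left, z up. In mm in this frame: bed top z 15, bed from x -140 to the stop; side rails 5 high, inner faces y +-77; lever along x at y -105, catch at x -70 on its right
- back_stop (a point): foot of the back stop: a steel bar across the bed, 140 mm long and 8 mm high; this point is the middle of its front face at bed level, press's frame x 27, y 0, z 15 mm. The labels are pushed squarely against it
- labels: banded bundle of white labels on the open front of the bed: 48 mm along its x, 123 mm along its y, 17 mm thick, 0.06 kg; origin at the centre of its underside. Starts across the bed within 9 mm of the middle, its x within 7 degrees of the press's x. Home against the stop, its origin is at x 3 mm in the press's frame and its front edge sticks out 16 mm in front of the plate
- lever (a joint): bent steel bar 16 mm wide, 10 thick, pivot at x 0, z 37 mm in the press's frame; long end towards the robot, short end under a pin on the plate's side. rad: 0 at rest (long end up), growing as the long end goes down; the catch snaps over it at 0.46 and holds it at 0.44, stop at 0.51. Needs about 12 to 18 N at the pad, rises again by itself unless caught. About 0.12 with the plate on the labels
- lever_pad (a point): centre of the top of the round black pad, 30 mm across, on the lever's long end, where it is pressed. In the press's frame at rest: x -112, y -105, z 103; when caught: x -130, y -105, z 48 mm (it moves with the lever)
- plate (a joint): the heavy hinged dark steel plate, 1.9 kg (15 to 20 % either way), 166 mm wide, 18 thick, hinge axis at x 90, z 41 mm, front edge at x -5 mm in the press's frame. rad: 0 shut on the empty bed (front edge 5 mm over it), 0.12 level on the bundle, 0.44 caught up (front edge 48 mm over the bed; topmost point there z 84 mm). Sinks slowly. Not to be touched by the robot
- catch (a joint): sprung steel hook whose nose reaches over the lever bar, with a tail and thumb pad to the press's -y. rad: 0 sprung in, growing as the thumb pad goes down (or as the bar pushes past the nose); the bar is free at about 0.27, stop at 0.33. Needs 3 to 7 N at the pad and springs back when left
- thumb_pad (a point): centre of the top of the catch's black thumb pad, 26 mm along x by 22 mm; in the press's frame at rest: x -70, y -162, z 37 mm. Pressed right down it is about 16 mm lower and 4 mm nearer the lever
- stopper_a: turned wooden bottle stopper, 36 mm across and 39 mm tall, standing on the bench to the right of the press; origin at the centre of its underside. Leave alone
- stopper_b: a second stopper like it, beside it. Leave alone
- tape: roll of tape, 69 mm across and 24 mm high, lying to the left of the press; origin at the centre of its underside. Leave alone
- block: wooden smoothing block 46 x 90 x 31 mm to the left of the bed; origin at the centre of its underside. Leave alone

How it is judged:
On the way, in this order (a step that is already met when the one before it is completed fails the run):
1. the lever is held down by the catch alone, with the plate up (value of joint each of lever, plate above 0.4 rad and value of joint catch below 0.06 rad and contact force between each of the arm, the fingers and lever below 0.3 N), for 0.3 s.
2. the bundle is squarely back against the stop, the plate still held up (x of labels in the frame of press between -0.002 and 0.01 m and y of labels in the frame of press between -0.018 and 0.018 m and angle between the x axis of labels and the x axis of press, either way round below 0.07 rad and value of joint each of lever, plate above 0.4 rad and value of joint catch below 0.06 rad), for 0.2 s.
3. the catch has been tripped and the plate has come down on the bundle (value of joint plate below 0.17 rad and contact force between plate and labels above 3 N), for 0.2 s.
At the end, for the whole second after the job is handed in: the bundle lies on the bed against the stop (within 6 mm, square within 4 degrees, within 18 mm of the bed's middle line) and at rest, the plate lies on it level (joint 0.09 to 0.15) and bears on it with over 3 N, the lever is up again and the catch has sprung back (x of labels in the frame of press between -0.003 and 0.01 m and y of labels in the frame of press between -0.018 and 0.018 m and angle between the x axis of labels and the x axis of press, either way round below 0.07 rad and value of joint plate between 0.09 and 0.15 rad and value of joint catch below 0.06 rad and value of joint lever below 0.2 rad and contact force between plate and labels above 3 N and linear speed of labels below 0.02 m/s); the robot touches nothing.
It fails at once if the labels were lifted off the bed or tipped (z of labels in the frame of press above 0.027 m or angle between labels's own z axis and vertical above 0.25 rad).
It fails at once if the robot touched the heavy plate instead of using its lever (contact force between any of the fingers, the arm and plate above 2 N).
It fails at once if a stopper, the tape roll or the smoothing block was moved or tipped (distance of any of stopper_a, stopper_b, tape, block from where it was at the start of the episode above 0.02 m or angle between any of stopper_a, stopper_b, tape, block's own z axis and vertical above 0.3 rad).
It also fails if it takes over 51 s, if anything falls off the work surface, if the arm or the gripper's body presses on something with over 40 N, if the wrist force passes 120 N, or if a joint passes its speed limit or range.

## Working session

There is one attempt and no reset: what is moved stays moved. The work goes in short steps, Python scripts to look and compute and a tool call to move; the robot and the scene stay as the last step left them, time stands still between calls to the robot, and variables do not carry over. Pictures are saved under pics/ and viewed, at most 10 in all, crops included, and the job is handed in when it is done.

Besides the shell and the picture viewer there is one more tool, called after "Call:" by a JSON object that holds its "method" and its "body". arm_command: Moves the arm, as the interface text tells. Shifts and turns lie within -1 to 1; 1 stands for 0.25 m of shift or 120 degrees of turn. Its arguments: {"type":"object","properties":{"deltas":{"type":"array"},"newtons":{"type":"number"}},"required":["deltas"]}

```bash
mkdir -p pics; ls; python3 - <<'E'
from bench import env, vision
import cv2, numpy as np
for n in("scene","top"):
    p,d=vision.grab_frame(n); cv2.imwrite(f"pics/{n}0.png",p[:,:,::-1]); np.savez(f"{n}0.npz",p=p,d=d)
    c=vision.calibration(n); print(n,{k:np.round(v,4).tolist() if not isinstance(v,str) else v for k,v in c.items()})
print(env.observe()); print(vision.calibration("wrist"))
E
```

```text
pics
scene {'K': [[479.889, 0.0, 328.0878], [0.0, 479.889, 202.9236], [0.0, 0.0, 1.0]], 'view': [[-0.7917, -0.611, -0.0018, 0.4646], [0.2602, -0.3398, 0.9038, -0.2126], [-0.5528, 0.715, 0.4279, -0.7841], [0.0, 0.0, 0.0, 1.0]]}
top {'K': [[466.1805, 0.0, 317.5123], [0.0, 466.1805, 198.3759], [0.0, 0.0, 1.0]], 'view': [[-0.0109, -0.9999, 0.0057, 0.0061], [0.9942, -0.0102, 0.1069, -0.5461], [-0.1068, 0.0068, 0.9943, -1.0224], [0.0, 0.0, 0.0, 1.0]]}
{'time': 0.1, 'q': array([-1.21897255e+00,  2.38725642e-01, -1.41627972e-02,  1.31920337e+00,
        1.42793312e-05,  1.57079165e+00]), 'joint_vel': array([ 0.00031697, -0.00097696,  0.00160018, -0.00116904,  0.00166636,
       -0.00032323]), 'joint_efforts': array([-3.94439730e-04, -5.39718926e+01,  3.46999526e+01,  1.34274046e-02,
       -1.57637930e-05, -4.18804404e-06]), 'ee_pos': array([ 0.18079648, -0.49249102,  0.23074215]), 'tcp_rot': array([-3.09185003e+00, -5.49581202e-01,  3.33901333e-04]), 'wrist_force': array([ 0.905517  , -0.46248718,  0.86881973]), 'torque': array([-0.01144892,  0.01459649, -0.06490511]), 'finger_force': 0.0, 'grip_width': 0.08583691688346212}
{'K': array([[275.9869825 ,   0.        , 316.50451089],
       [  0.        , 275.9869825 , 198.99152457],
       [  0.        ,   0.        ,   1.        ]]), 'hand_eye': array([[ 9.58129445e-05,  9.64521853e-01,  2.64003002e-01,
         6.57052538e-02],
       [ 9.99999919e-01, -1.95934049e-04,  3.52911653e-04,
         6.56308841e-04],
       [ 3.92118179e-04,  2.64002947e-01, -9.64521794e-01,
        -1.41894546e-01],
       [ 0.00000000e+00,  0.00000000e+00,  0.00000000e+00,
         1.00000000e+00]])}
```

View pics/top0.png

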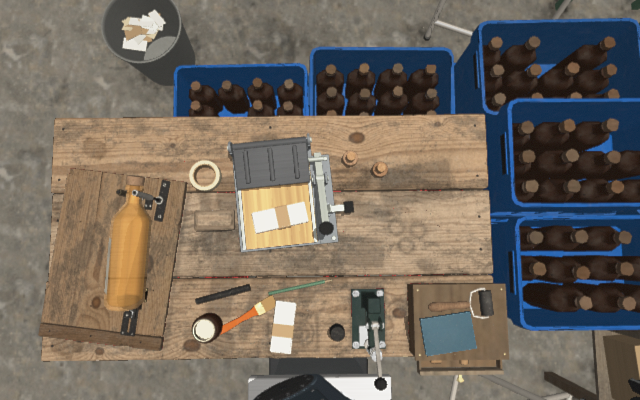

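View pics/scene0.png

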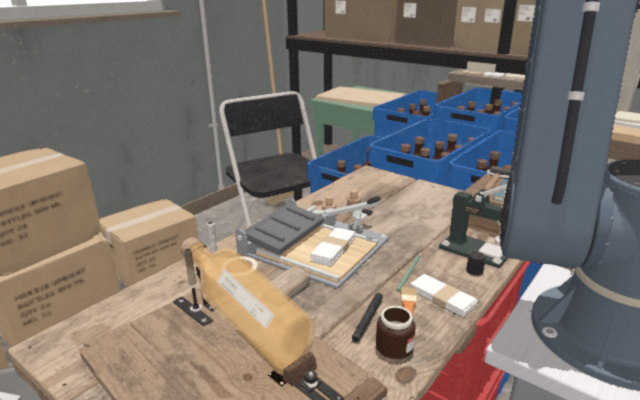

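The top view shows the press around pixel (283,195): lever pad near (326,228), thumb pad near (348,208), labels near (280,217). The tape, block and two stoppers are at (204,176), (213,219), (349,158) and (379,169).

```bash
cat > h.py <<'E'
import numpy as np, cv2
from bench import env, vision
from scipy.spatial.transform import Rotation as R
def cloud(n,d):
    """world point for every pixel (h,w,3)"""
    c=vision.calibration(n);K=c["K"];v,u=np.indices(d.shape)
    P=np.stack([(u-K[0,2])/K[0,0]*d,-(v-K[1,2])/K[1,1]*d,-d],-1)
    if n=="wrist":
        s=env.observe();T=np.eye(4);T[:3,:3]=R.from_rotvec(s["tcp_rot"]).as_matrix();T[:3,3]=s["ee_pos"];T=T@c["hand_eye"]
    else: T=np.linalg.inv(c["view"])
    return P@T[:3,:3].T+T[:3,3]
def proj(n,X):
    c=vision.calibration(n);X=np.atleast_2d(X);C=X@c["view"][:3,:3].T+c["view"][:3,3]
    return np.stack([c["K"][0,0]*C[:,0]/-C[:,2]+c["K"][0,2],c["K"][1,1]*-C[:,1]/-C[:,2]+c["K"][1,2]],-1)
E
python3 - <<'E'
from h import *
f=np.load("top0.npz");p,d=f["p"],f["d"];W=cloud("top",d)
cv2.imwrite("pics/crop.png",cv2.resize(p[130:255,220:360,::-1],None,fx=4.6,fy=4.6,interpolation=cv2.INTER_CUBIC))
for n,(u,v) in dict(bed=(300,237),bed2=(250,200),lab=(265,222),lab2=(300,213),leverpad=(326,228),thumb=(348,208),plate=(270,160),stA=(349,158),stB=(379,169),tape=(204,162),block=(213,219),bench=(150,150)).items(): print(n,np.round(W[v,u]*1000,1))
hsv=cv2.cvtColor(p,cv2.COLOR_RGB2HSV)
Z=W[...,2];sub=np.zeros(Z.shape,bool);sub[130:255,220:345]=1
lab=sub&(hsv[...,1]<40)&(hsv[...,2]>200)&(Z>.025)&(Z<.04)&(np.indices(Z.shape)[1]<312)
# labels incl band: height 27..37 over bed region
L=np.zeros_like(sub);L[195:240,245:312]=1;L&=(Z>.026)&(Z<.038)
for n,m in(("white",lab),("height",L)):
    q=W[m][:,:2].astype(np.float32);print(n,len(q),cv2.minAreaRect(q*1000),np.median(Z[m]))
blk=(p.max(-1)<50)&(np.indices(Z.shape)[1]>312)&(np.indices(Z.shape)[1]<358)&sub|((p.max(-1)<50)&(np.indices(Z.shape)[1]>335)&(np.indices(Z.shape)[1]<360)&(np.indices(Z.shape)[0]>190)&(np.indices(Z.shape)[0]<225))
k,l,s,c=cv2.connectedComponentsWithStats(blk.astype(np.uint8))
for i in range(1,k):
    if s[i,4]>15:print(s[i],c[i],np.round(np.median(W[l==i],0)*1000,1),np.round(W[l==i].mean(0)*1000,1))
E
```

```text
bed [460.1  40.9  14. ]
bed2 [545.6 154.5  14.2]
lab [493.8 118.1  34.2]
lab2 [513.3  39.9  32.2]
leverpad [475.8 -16.1 108.1]
thumb [522.7 -67.3  40.3]
plate [630.4 105.1  53.4]
stA [636.4 -71.8  37.3]
stB [ 610.4 -139.    37.8]
tape [633.2 258.9  22.4]
block [501.9 234.7  31.3]
bench [667.3 391.1  -0.8]
white 843 ((525.34375, 63.48786163330078), (97.11051940917969, 217.34909057617188), 42.58591842651367) 0.03310114586517332
height 1119 ((504.9299621582031, 85.95922088623047), (50.053104400634766, 121.2630844116211), 11.919357299804688) 0.03306871509941578
[344 202   9  10  46] [347.91304348 206.67391304] [525.3 -65.4  37.7] [525.9 -67.4  37.6]
[319 223  14  11 118] [325.58474576 227.89830508] [476.  -16.  103.9] [476.2 -15.3 103.4]
```

View pics/crop.png

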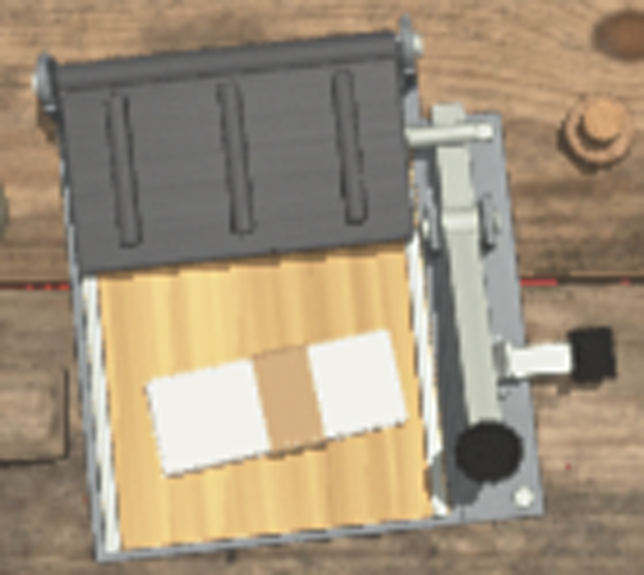

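The crop shows the press yawed a few degrees left, with the labels askew by about 4° more. The lever pad is at crop (488,452) and the thumb pad at (592,355). Next I'll fit the press pose.

```bash
python3 - <<'E'
from h import *
f=np.load("top0.npz");p,d=f["p"],f["d"]
hsv=cv2.cvtColor(p,cv2.COLOR_RGB2HSV)
c=vision.calibration("top");T=np.linalg.inv(c["view"]);K=c["K"]
def onz(uv,z):
    r=np.c_[(uv[:,0]-K[0,2])/K[0,0],-(uv[:,1]-K[1,2])/K[1,1],-np.ones(len(uv))]@T[:3,:3].T
    return T[:3,3]+r*((z-T[2,3])/r[:,2])[:,None]
m=(hsv[...,0]>12)&(hsv[...,0]<28)&(hsv[...,1]>70)&(hsv[...,2]>190)
m[:180]=0;m[260:]=0;m[:,:225]=0;m[:,335:]=0
k,l,s,_=cv2.connectedComponentsWithStats(m.astype(np.uint8));i=1+s[1:,4].argmax();m=l==i;print(s[i])
Lp,Rp=[],[]
for v in range(200,235):
    u=np.where(m[v])[0];Lp.append((u.min()-.5,v));Rp.append((u.max()+.5,v))
Fp=[(u,np.where(m[:,u])[0].max()+.5) for u in range(252,300)]
for n,q in(("L",Lp),("R",Rp),("F",Fp)):
    w=onz(np.array(q,float),.015)[:,:2]*1000
    vx,vy,x0,y0=cv2.fitLine(w.astype(np.float32),cv2.DIST_HUBER,0,.01,.01).ravel()
    print(n,np.degrees(np.arctan2(vy,vx)),x0,y0)
# pose from pads with ray at known z
lp=onz(np.array([[325.6,227.9]]),.103)[0];tp=onz(np.array([[347.9,206.7]]),.037)[0];print(lp*1e3,tp*1e3)
# plate/labels in wrist-independent check: scene depth
g=np.load("scene0.npz");W=cloud("scene",g["d"]);print("scene uv",proj("scene",[lp,tp]))
for x in (lp,tp):
    u,v=np.round(proj("scene",x)[0]).astype(int);print(np.round(W[v-1:v+2,u-1:u+2].reshape(-1,3).mean(0)*1e3,1),g["p"][v,u])
E
```

```text
[ 241  185   73   64 2950]
L 5.5639033 506.68872 169.6562
R 4.902967 505.5723 16.54544
F -84.26734 440.65933 95.946106
[476.20271941 -15.36958467 103.        ] [525.898246   -67.38648399  37.        ]
scene uv [[373.9047012  198.37987358]
 [366.8342109  211.35117166]]
[475.  -13.7 104.8] [62 60 58]
[525.2 -67.   38.3] [64 59 58]
```

```bash
cat >> h.py <<'E'
PR=np.array([.580,.1003,0.]);YAW=np.radians(5.6)
def w(x,y,z):
    """press-frame mm -> world m"""
    return PR+R.from_euler("z",YAW).apply(np.array([x,y,z])/1000)
def down(yaw=YAW,tx=0,ty=0):
    """tool pointing down; tx, ty: tilt in degrees about the tool's x, y"""
    return R.from_euler("z",yaw)*R.from_euler("x",np.pi)*R.from_euler("xy",[tx,ty],degrees=True)
def plan(goals,start=None):
    """goals: (pos, Rot, rows); prints the rows' slide and rotation in the units of the moves"""
    s=env.observe();p,r=start or (s["ee_pos"],R.from_rotvec(s["tcp_rot"]))
    for g,q,n in goals:
        for k in range(n):
            q2=r*R.from_rotvec((r.inv()*q).as_rotvec()/(n-k));p2=p+(g-p)/(n-k)
            a=np.round(r.inv().apply(p2-p)/.25,3);b=np.round((r.inv()*q2).as_rotvec()/np.radians(120),4)
            print(a.tolist(),b.tolist(), "" if np.linalg.norm(a)*250<41.7 else "FAR")
            p=p+r.apply(a*.25);r=r*R.from_rotvec(b*np.radians(120))
        print("--",np.round(p,4))
E
python3 - <<'E'
from h import *
print(w(-112,-105,103))
a=np.array([.477,-.015,.20]);plan([(a,down(),15),(np.array([.477,-.015,.125]),down(),3)])
E
```

```text
[ 0.47878074 -0.01512816  0.103     ]
[0.118, -0.092, 0.008] [-0.0, 0.0, 0.0081] 
[0.116, -0.094, 0.008] [-0.0, 0.0, 0.0081] 
[0.115, -0.096, 0.008] [-0.0, 0.0, 0.0081] 
[0.113, -0.098, 0.008] [-0.0001, 0.0, 0.0081] 
[0.112, -0.1, 0.008] [-0.0, 0.0, 0.0081] 
[0.11, -0.102, 0.008] [-0.0001, 0.0, 0.0081] 
[0.108, -0.104, 0.008] [-0.0, 0.0, 0.0081] 
[0.106, -0.106, 0.009] [-0.0001, 0.0, 0.0081] 
[0.104, -0.108, 0.008] [-0.0, 0.0, 0.0081] 
[0.103, -0.109, 0.009] [-0.0001, 0.0, 0.0081] 
[0.101, -0.111, 0.008] [-0.0, 0.0, 0.0081] 
[0.099, -0.113, 0.009] [-0.0001, 0.0, 0.0081] 
[0.097, -0.114, 0.008] [-0.0, 0.0, 0.008] 
[0.095, -0.116, 0.009] [-0.0001, 0.0, 0.0081] 
[0.093, -0.117, 0.008] [-0.0, 0.0001, 0.008] 
-- [ 0.4771 -0.0151  0.2   ]
[-0.0, -0.0, 0.1] [-0.0, -0.0, 0.0] 
[-0.0, -0.0, 0.1] [-0.0, -0.0, 0.0] 
[-0.0, -0.0, 0.1] [-0.0, -0.0, 0.0] 
-- [ 0.4771 -0.0151  0.125 ]
```

Call:
{"method": "arm_command", "body": {"deltas": [{"claw": 1, "slide": [0.118, -0.092, 0.008], "rotation": [0, 0, 0.0081]}, {"claw": 1, "slide": [0.116, -0.094, 0.008], "rotation": [0, 0, 0.0081]}, {"claw": 1, "slide": [0.115, -0.096, 0.008], "rotation": [0, 0, 0.0081]}, {"claw": 1, "slide": [0.113, -0.098, 0.008], "rotation": [0, 0, 0.0081]}, {"claw": 1, "slide": [0.112, -0.1, 0.008], "rotation": [0, 0, 0.0081]}, {"claw": 1, "slide": [0.11, -0.102, 0.008], "rotation": [0, 0, 0.0081]}, {"claw": 1, "slide": [0.108, -0.104, 0.008], "rotation": [0, 0, 0.0081]}, {"claw": 1, "slide": [0.106, -0.106, 0.009], "rotation": [0, 0, 0.0081]}], "newtons": 30}}

```text
time: 0.77
ee_pos: [0.3393, -0.2366, 0.2149]
tcp_rot: [-3.123, -0.337, 0.0]
wrist_force: [1.0, -0.7, 0.7]
grip_width: -0.0002
finger_force: 0.0
```

Call:
{"method": "arm_command", "body": {"deltas": [{"claw": 1, "slide": [0.104, -0.108, 0.008], "rotation": [0, 0, 0.0081]}, {"claw": 1, "slide": [0.103, -0.109, 0.009], "rotation": [0, 0, 0.0081]}, {"claw": 1, "slide": [0.101, -0.111, 0.008], "rotation": [0, 0, 0.0081]}, {"claw": 1, "slide": [0.099, -0.113, 0.009], "rotation": [0, 0, 0.0081]}, {"claw": 1, "slide": [0.097, -0.114, 0.008], "rotation": [0, 0, 0.008]}, {"claw": 1, "slide": [0.095, -0.116, 0.009], "rotation": [0, 0, 0.0081]}, {"claw": 1, "slide": [0.093, -0.117, 0.008], "rotation": [0, 0, 0.008]}, {"claw": 1, "slide": [0, 0, 0], "rotation": [0, 0, 0]}]}}

```text
time: 1.43
ee_pos: [0.4799, -0.0108, 0.1995]
tcp_rot: [-3.136, -0.159, -0.001]
wrist_force: [-0.8, -0.6, -0.3]
grip_width: -0.0002
finger_force: 0.0
```

```bash
python3 - <<'E'
from h import *
s=env.observe();print(s["time"],s["ee_pos"],s["grip_width"],s["wrist_force"])
p,d=vision.grab_frame("wrist");cv2.imwrite("pics/w1.png",p[:,:,::-1])
W=cloud("wrist",d)
m=(p.max(-1)<60)&(W[...,2]>.02)&(W[...,2]<.115)&(abs(W[...,0]-.49)<.08)&(W[...,1]<.02)&(W[...,1]>-.1)
k,l,st,c=cv2.connectedComponentsWithStats(m.astype(np.uint8))
for i in range(1,k):
    if st[i,4]>60:print(st[i],np.round(c[i]),np.round(np.median(W[l==i],0)*1e3,1),np.round((W[l==i].min(0)+W[l==i].max(0))*500,1))
E
```

```text
1.4333 [ 0.47986654 -0.01078568  0.19947385] -0.00024806543330336563 [-0.83515292 -0.58909923 -0.25922423]
[364 137  20  22 193] [374. 149.] [522.9 -71.2  36.1] [524.3 -71.1  35.8]
[307 188  32  31 689] [322. 204.] [474.1 -19.5 102.4] [475.1 -19.3 101.1]
```

View pics/w1.png

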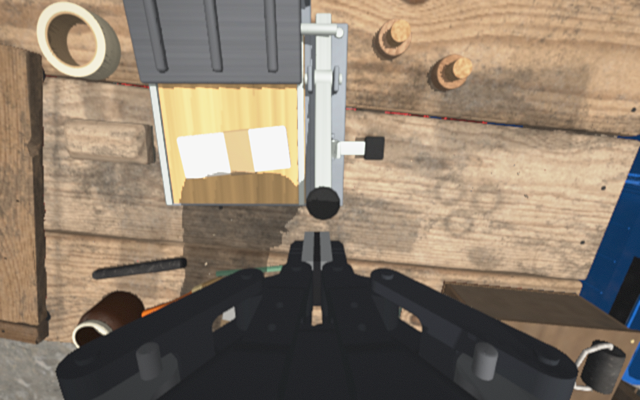

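The wrist view shows the lever pad at (322,204), the thumb pad at (374,149) and the shut fingertips just below, at (318,240). The 4 mm difference in y needs one recheck now that the arm has settled.

```bash
python3 - <<'E'
from h import *
s=env.observe();print(s["time"],s["ee_pos"],s["joint_vel"].round(3))
p,d=vision.grab_frame("wrist");
W=cloud("wrist",d);print(env.observe()["ee_pos"])
m=(p.max(-1)<60)&(W[...,2]>.02)&(W[...,2]<.115)&(abs(W[...,0]-.49)<.08)&(W[...,1]<.02)&(W[...,1]>-.1)
k,l,st,c=cv2.connectedComponentsWithStats(m.astype(np.uint8))
for i in range(1,k):
    if st[i,4]>60:print(st[i],np.round(c[i]),np.round(np.median(W[l==i],0)*1e3,1),np.round((W[l==i].min(0)+W[l==i].max(0))*500,1))
plan([(np.array([.477,-.0165,.115]),down(),3)])
E
```

```text
1.4833 [ 0.47825057 -0.01276117  0.19950677] [-0.061 -0.029 -0.032  0.018 -0.017 -0.05 ]
[ 0.47725894 -0.01416197  0.19964515]
[363 135  19  22 276] [372. 146.] [524.5 -70.5  36.2] [525.1 -70.5  36. ]
[304 185  33  32 707] [321. 202.] [475.1 -19.1 102.3] [476.1 -18.6 101.3]
[-0.0, 0.003, 0.113] [-0.0, 0.0002, 0.0005] 
[-0.001, 0.003, 0.113] [-0.0, 0.0003, 0.0005] 
[-0.001, 0.003, 0.113] [-0.0001, 0.0002, 0.0005] 
-- [ 0.4769 -0.0164  0.1149]
```

Call:
{"method": "arm_command", "body": {"deltas": [{"claw": 1, "slide": [0, 0.004, 0.1], "rotation": [0, 0, 0]}, {"claw": 1, "slide": [0, 0.004, 0.1], "rotation": [0, 0, 0]}, {"claw": 1, "slide": [0, 0, 0.1], "rotation": [0, 0, 0]}, {"claw": 1, "slide": [0, 0, 0.08], "rotation": [0, 0, 0]}, {"claw": 1, "slide": [-0.016, 0, 0.04], "rotation": [0, 0, 0]}, {"claw": 1, "slide": [-0.018, 0, 0.04], "rotation": [0, 0, 0]}, {"claw": 1, "slide": [-0.014, 0, 0.04], "rotation": [0, 0, 0]}, {"claw": 1, "slide": [0, 0, 0], "rotation": [0, 0, 0]}]}}

```text
time: 2.2
ee_pos: [0.4647, -0.0197, 0.0748]
tcp_rot: [-3.138, -0.151, -0.0]
wrist_force: [1.9, 0.4, 5.4]
grip_width: -0.0001
finger_force: 2.2
```

Call:
{"method": "arm_command", "body": {"deltas": [{"claw": 1, "slide": [-0.01, 0, 0.04], "rotation": [0, 0, 0]}, {"claw": 1, "slide": [-0.007, 0, 0.04], "rotation": [0, 0, 0]}, {"claw": 1, "slide": [-0.003, 0, 0.028], "rotation": [0, 0, 0]}, {"claw": 1, "slide": [0, 0, 0.016], "rotation": [0, 0, 0]}, {"claw": 1, "slide": [0, 0, 0], "rotation": [0, 0, 0]}]}}

```text
time: 2.62
ee_pos: [0.4601, -0.0202, 0.045]
tcp_rot: [3.138, 0.151, 0.001]
wrist_force: [-2.1, 0.8, 10.8]
grip_width: 0.0
finger_force: 5.1
```

Call:
{"method": "arm_command", "body": {"deltas": [{"claw": 1, "slide": [0, 0, 0.01], "rotation": [0, 0, 0]}, {"claw": 1, "slide": [0, 0, 0.006], "rotation": [0, 0, 0]}, {"claw": 1, "slide": [0, 0, 0], "rotation": [0, 0, 0]}, {"claw": 1, "slide": [0, 0, 0], "rotation": [0, 0, 0]}]}}

```text
time: 2.95
ee_pos: [0.46, -0.0202, 0.0415]
tcp_rot: [3.138, 0.151, 0.001]
wrist_force: [-3.9, 0.1, 14.0]
grip_width: 0.0
finger_force: 7.1
```

Call:
{"method": "arm_command", "body": {"deltas": [{"claw": 1, "slide": [0, 0, 0.006], "rotation": [0, 0, 0]}, {"claw": 1, "slide": [0, 0, 0], "rotation": [0, 0, 0]}, {"claw": 1, "slide": [0, 0, 0], "rotation": [0, 0, 0]}, {"claw": 1, "slide": [0, 0, -0.012], "rotation": [0, 0, 0]}, {"claw": 1, "slide": [0, 0, -0.02], "rotation": [0, 0, 0]}, {"claw": 1, "slide": [0, 0, -0.06], "rotation": [0, 0, 0]}, {"claw": 1, "slide": [0, 0, 0], "rotation": [0, 0, 0]}]}}

```text
time: 3.53
ee_pos: [0.4612, -0.0199, 0.0638]
tcp_rot: [3.138, 0.152, 0.004]
wrist_force: [0.6, 0.4, -0.0]
grip_width: -0.0004
finger_force: 0.0
```

```bash
python3 - <<'E'
from h import *
s=env.observe();print(s["time"],s["ee_pos"],s["wrist_force"])
p,d=vision.grab_frame("scene");W=cloud("scene",d)
cv2.imwrite("pics/s2.png",cv2.resize(p[170:310,220:420,::-1],None,fx=4,fy=4))
p,d=vision.grab_frame("top");W=cloud("top",d)
x=w(0,0,0)
Q=(W-PR)@R.from_euler("z",YAW).as_matrix()*1000
m=(abs(Q[...,1])<70)&(Q[...,0]>-30)&(Q[...,0]<60)&(Q[...,2]>30)
q=Q[m];a=np.polyfit(q[:,0],q[:,2],1);print("plate slope",a[0],"z at 0",a[1],q[:,0].min())
E
```

```text
3.5333 [ 0.46118783 -0.01992216  0.06382606] [ 0.63575196  0.38680989 -0.00478293]
plate slope -0.22178590449638824 z at 0 78.82033883628502 -1.9312423489821193
```

View pics/s2.png

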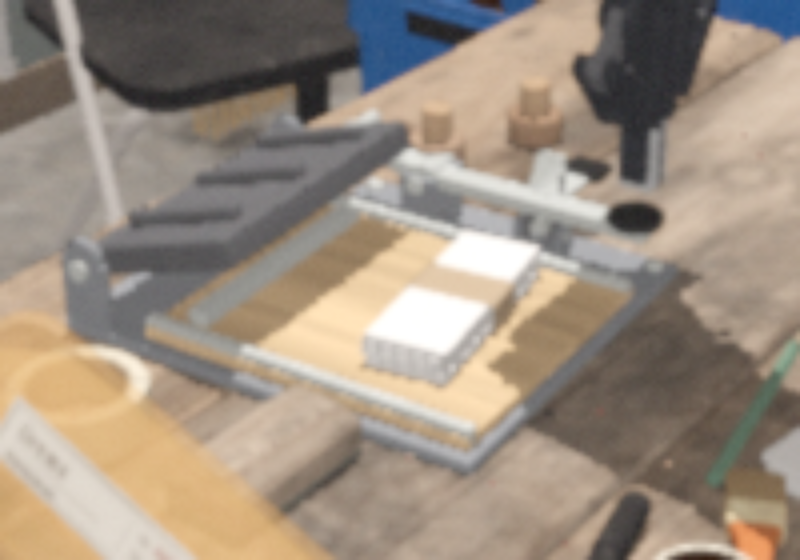

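The lever is caught, with the pad low at crop (635,217) beside the free finger, and the plate is raised. The labels are untouched. Next I'll set up the push.

```bash
python3 - <<'E'
from h import *
plan([(w(-130,-100,120),down(),2),(w(-124,-6,110),down(ty=20),5),(w(-124,-6,65),down(ty=20),2)])
E
```

```text
[0.001, -0.015, -0.116] [0.0, -0.0002, -0.0002] 
[0.001, -0.016, -0.115] [0.0001, -0.0003, -0.0002] 
-- [ 0.4603 -0.0119  0.1199]
[0.005, -0.075, 0.008] [-0.0, 0.0333, -0.0] 
[0.004, -0.075, 0.008] [-0.0, 0.0333, -0.0] 
[0.004, -0.075, 0.009] [-0.0, 0.0334, -0.0] 
[0.003, -0.075, 0.009] [-0.0, 0.0333, -0.0] 
[0.002, -0.076, 0.008] [-0.0, 0.0334, -0.0] 
-- [0.4571 0.0823 0.1101]
[-0.031, 0.0, 0.085] [-0.0, -0.0, -0.0] 
[-0.03, 0.0, 0.085] [-0.0, -0.0, -0.0] 
-- [0.4573 0.0823 0.0649]
```

Call:
{"method": "arm_command", "body": {"deltas": [{"claw": 1, "slide": [0.001, -0.015, -0.116], "rotation": [0, 0, 0]}, {"claw": 1, "slide": [0.001, -0.016, -0.115], "rotation": [0, 0, 0]}, {"claw": 1, "slide": [0.005, -0.075, 0.008], "rotation": [0, 0.0333, 0]}, {"claw": 1, "slide": [0.004, -0.075, 0.008], "rotation": [0, 0.0333, 0]}, {"claw": 0, "slide": [0.004, -0.075, 0.009], "rotation": [0, 0.0334, 0]}, {"claw": 0, "slide": [0.003, -0.075, 0.009], "rotation": [0, 0.0333, 0]}, {"claw": 0, "slide": [0.002, -0.076, 0.008], "rotation": [0, 0.0334, 0]}, {"claw": 0, "slide": [-0.031, 0, 0.085], "rotation": [0, 0, 0]}]}}

```text
time: 4.3
ee_pos: [0.4584, 0.0609, 0.0887]
tcp_rot: [-3.053, -0.195, -0.548]
wrist_force: [0.3, 0.3, -0.3]
grip_width: 0.0482
finger_force: 0.0
```

Call:
{"method": "arm_command", "body": {"deltas": [{"claw": 0, "slide": [-0.03, 0, 0.085], "rotation": [0, 0, 0]}, {"claw": 0, "slide": [0, 0, 0], "rotation": [0, 0, 0]}, {"claw": 0, "slide": [0, 0, 0], "rotation": [0, 0, 0]}, {"claw": 0, "slide": [0, 0, 0], "rotation": [0, 0, 0]}]}}

```text
time: 4.63
ee_pos: [0.4599, 0.0602, 0.0651]
tcp_rot: [-3.057, -0.192, -0.538]
wrist_force: [0.2, -0.2, 0.3]
grip_width: 0.0855
finger_force: 0.0
```

```bash
python3 - <<'E'
from h import *
p,d=vision.grab_frame("wrist");s=env.observe();print(s["time"],s["ee_pos"],s["grip_width"],s["wrist_force"])
W=cloud("wrist",d);r=R.from_rotvec(s["tcp_rot"]);t=(W-s["ee_pos"])@r.as_matrix()*1000
m=(d>0)&(abs(t[...,0])<16)&(abs(t[...,1])<62)&(t[...,2]>-70)&(t[...,2]<6);q=t[m]
for sgn in(1,-1):
    k=q[q[:,1]*sgn>30];print(len(k),k.min(0).round(1) if len(k) else 0,np.percentile(k,[50,95,100],axis=0).round(1) if len(k) else 0)
Q=(W-PR)@R.from_euler("z",YAW).as_matrix()*1000
L=(Q[...,2]>25)&(Q[...,2]<39)&(Q[...,0]>-115)&(Q[...,0]<-30)&(abs(Q[...,1])<74)
hsv=cv2.cvtColor(p,cv2.COLOR_RGB2HSV);print(L.sum(),cv2.minAreaRect(Q[L][:,:2].astype(np.float32)),np.median(Q[L][:,2]))
cv2.imwrite("pics/w2.png",p[:,:,::-1])
E
```

```text
4.6833 [0.46035999 0.06029512 0.06556838] 0.08491630303437654 [-0.32035041 -0.24319558 -0.48861852]
5157 [-13.4  32.9 -70. ] [[  5.9  49.3 -59.5]
 [ 11.5  60.9 -20.8]
 [ 15.7  62.  -12.8]]
5855 [-13.7 -62.  -70. ] [[  5.8 -49.8 -61.9]
 [ 11.4 -41.6 -21.7]
 [ 15.6 -31.8 -12.7]]
11353 ((-75.38561248779297, -8.324775695800781), (50.14822769165039, 121.6715087890625), 6.490942478179932) 32.18494667640059
```

View pics/w2.png

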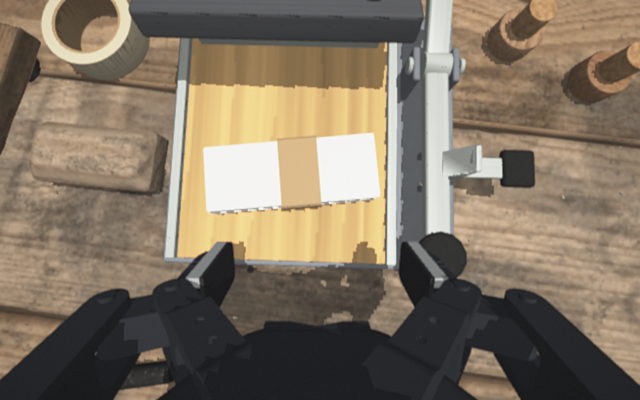

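The wrist view shows the open finger ends about 13 mm behind the TCP, as stated. The labels are at about (-75,-8) mm with a 6.5° skew. The tool is 20 mm too far right because a lateral row was cut short, so I'll correct that and go down.

```bash
python3 - <<'E'
from h import *
plan([(w(-121,-7,65),down(ty=20),2),(w(-121,-7,12),down(ty=20),5),(w(-16,-7,12),down(ty=20),1)])
E
```

```text
[0.004, -0.042, 0.003] [-0.0047, -0.0002, 0.0058] 
[0.004, -0.042, 0.003] [-0.0047, -0.0002, 0.0058] 
-- [0.4602 0.0814 0.065 ]
[-0.014, -0.0, 0.04] [0.0, 0.0, -0.0] 
[-0.015, -0.0, 0.04] [0.0, 0.0, -0.0] 
[-0.014, -0.0, 0.04] [0.0, 0.0, -0.0] 
[-0.015, -0.0, 0.04] [0.0, 0.0, -0.0] 
[-0.014, -0.0, 0.039] [0.0, 0.0, -0.0] 
-- [0.4603 0.0814 0.0121]
[0.394, -0.0, 0.144] [0.0, 0.0, -0.0] FAR
-- [0.5647 0.0917 0.0119]
```

Call:
{"method": "arm_command", "body": {"deltas": [{"claw": 0, "slide": [0.004, -0.042, 0.003], "rotation": [-0.0047, 0, 0.0058]}, {"claw": 0, "slide": [0.004, -0.042, 0.003], "rotation": [-0.0047, 0, 0.0058]}, {"claw": 0, "slide": [-0.014, 0, 0.04], "rotation": [0, 0, 0]}, {"claw": 0, "slide": [-0.015, 0, 0.04], "rotation": [0, 0, 0]}, {"claw": 0, "slide": [-0.014, 0, 0.04], "rotation": [0, 0, 0]}, {"claw": 0, "slide": [-0.015, 0, 0.04], "rotation": [0, 0, 0]}, {"claw": 0, "slide": [-0.014, 0, 0.039], "rotation": [0, 0, 0]}, {"claw": 0, "slide": [0, 0, 0], "rotation": [0, 0, 0]}]}}

```text
time: 5.35
ee_pos: [0.4614, 0.06, 0.0101]
tcp_rot: [-3.059, -0.191, -0.535]
wrist_force: [-0.5, -0.6, 0.3]
grip_width: 0.0855
finger_force: 0.2
```

```bash
python3 - <<'E'
from h import *
p,d=vision.grab_frame("wrist")
s=env.observe();print(s["time"],s["ee_pos"],s["wrist_force"],(R.from_rotvec(s["tcp_rot"]).inv()*down(ty=20)).as_rotvec(degrees=True))
print(((s["ee_pos"]-PR)@R.from_euler("z",YAW).as_matrix()*1000).round(1))
plan([(w(-121,-7,10),down(ty=20),1),(w(-61,-7,10),down(ty=20),8),(w(-18,-7,10),down(ty=20),7)])
E
```

```text
5.4 [0.46167892 0.06001072 0.01084019] [ 0.34084686 -0.51708393  0.32481271] [-1.03143377  0.09672781  1.37659878]
[-121.7  -28.6   10.8]
[0.004, -0.086, 0.006] [-0.0086, 0.0008, 0.0115] 
-- [0.4604 0.0815 0.01  ]
[0.028, -0.0, 0.01] [0.0, 0.0, -0.0] 
[0.028, -0.0, 0.01] [0.0, 0.0, -0.0] 
[0.028, -0.0, 0.01] [0.0, 0.0, -0.0] 
[0.028, -0.0, 0.01] [0.0, 0.0, -0.0] 
[0.028, -0.0, 0.01] [0.0, 0.0, -0.0] 
[0.028, -0.0, 0.011] [0.0, 0.0, -0.0] 
[0.029, -0.0, 0.01] [0.0, 0.0, -0.0] 
[0.028, -0.0, 0.011] [0.0, 0.0, -0.0] 
-- [0.52   0.0874 0.0099]
[0.023, -0.0, 0.008] [0.0, 0.0, -0.0] 
[0.023, -0.0, 0.008] [0.0, 0.0, -0.0] 
[0.023, -0.0, 0.009] [0.0, 0.0, -0.0] 
[0.023, -0.0, 0.008] [0.0, 0.0, -0.0] 
[0.023, -0.0, 0.009] [0.0, 0.0, -0.0] 
[0.023, -0.0, 0.008] [0.0, 0.0, -0.0] 
[0.024, -0.0, 0.009] [0.0, 0.0, -0.0] 
-- [0.5629 0.0916 0.0099]
```

```bash
python3 - <<'E'
from h import *
s=env.observe();print(s["q"].round(3),s["joint_vel"].round(3),s["joint_efforts"].round(1),s["wrist_force"].round(2),s["torque"].round(2))
print(R.from_rotvec(s["tcp_rot"]).as_matrix().round(3))
E
```

```text
[ 0.123  0.164 -0.881  0.179  0.009  3.141] [ 0.    -0.022  0.017  0.022 -0.001  0.001] [ -0.  -35.8  23.1  -4.5   0.   -0. ] [ 0.34 -0.52  0.32] [-0.04  0.3  -0.08]
[[ 0.933  0.126  0.337]
 [ 0.116 -0.992  0.051]
 [ 0.341 -0.009 -0.94 ]]
```

Joint 6 is at its +3.14 limit, which blocks the yaw I need. The gripper is symmetric, so I'll lift, turn the tool half round (joint 6 toward 0) and come back down.

```bash
python3 - <<'E'
from h import *
h=np.pi/2
plan([(w(-128,-28,150),down(),5),(w(-128,-16,150),down(YAW+h),13),(w(-128,-7,150),down(YAW+2*h),13)])
E
```

```text
[0.033, -0.002, -0.106] [-0.0013, -0.0332, 0.0026] 
[0.026, -0.001, -0.109] [-0.0013, -0.0332, 0.0026] 
[0.018, -0.001, -0.11] [-0.0013, -0.0331, 0.0026] 
[0.01, -0.001, -0.111] [-0.0013, -0.0332, 0.0025] 
[0.003, -0.001, -0.111] [-0.0013, -0.0331, 0.0026] 
-- [0.4553 0.0599 0.15  ]
[0.0, -0.004, -0.0] [0.0, -0.0, -0.0577] 
[0.0, -0.004, -0.0] [0.0, -0.0, -0.0577] 
[0.001, -0.004, -0.0] [0.0, -0.0, -0.0577] 
[0.001, -0.003, -0.0] [0.0, -0.0, -0.0577] 
[0.002, -0.003, -0.0] [0.0, -0.0, -0.0577] 
[0.002, -0.003, -0.0] [0.0, -0.0, -0.0577] 
[0.002, -0.003, -0.0] [0.0, -0.0, -0.0577] 
[0.003, -0.002, -0.0] [0.0, -0.0, -0.0577] 
[0.003, -0.002, -0.0] [0.0, -0.0, -0.0577] 
[0.003, -0.002, -0.0] [0.0, -0.0, -0.0577] 
[0.004, -0.001, -0.0] [0.0, -0.0, -0.0577] 
[0.003, -0.001, -0.0] [0.0, -0.0, -0.0577] 
[0.004, -0.0, -0.0] [0.0, -0.0, -0.0576] 
-- [0.4542 0.0719 0.15  ]
[0.003, -0.0, -0.0] [0.0, 0.0, -0.0577] 
[0.003, 0.0, -0.0] [0.0, 0.0, -0.0577] 
[0.003, 0.001, -0.0] [0.0, 0.0, -0.0577] 
[0.003, 0.001, -0.0] [0.0, 0.0, -0.0577] 
[0.002, 0.001, -0.0] [0.0, 0.0, -0.0577] 
[0.002, 0.002, -0.0] [0.0, 0.0, -0.0577] 
[0.002, 0.002, -0.0] [0.0, 0.0, -0.0577] 
[0.002, 0.002, -0.0] [0.0, 0.0, -0.0577] 
[0.002, 0.002, -0.0] [0.0, 0.0, -0.0577] 
[0.001, 0.002, -0.0] [0.0, 0.0, -0.0577] 
[0.001, 0.003, -0.0] [0.0, 0.0, -0.0577] 
[0.001, 0.002, -0.0] [0.0, 0.0, -0.0577] 
[-0.0, 0.003, -0.0] [0.0, 0.0, -0.0576] 
-- [0.4532 0.0809 0.15  ]
```

Call:
{"method": "arm_command", "body": {"deltas": [{"claw": 0, "slide": [0.033, 0, -0.106], "rotation": [0, -0.0332, 0]}, {"claw": 0, "slide": [0.026, 0, -0.109], "rotation": [0, -0.0332, 0]}, {"claw": 0, "slide": [0.018, 0, -0.11], "rotation": [0, -0.0332, 0]}, {"claw": 0, "slide": [0.01, 0, -0.111], "rotation": [0, -0.0332, 0]}, {"claw": 0, "slide": [0.003, 0, -0.111], "rotation": [0, -0.0332, 0]}, {"claw": 0, "slide": [0, 0, 0], "rotation": [0, 0, -0.058]}, {"claw": 0, "slide": [0, 0, 0], "rotation": [0, 0, -0.058]}, {"claw": 0, "slide": [0, 0, 0], "rotation": [0, 0, -0.058]}]}}

```text
time: 6.07
ee_pos: [0.456, 0.0581, 0.1459]
tcp_rot: [-3.039, -0.771, -0.028]
wrist_force: [-0.2, 0.7, -0.6]
grip_width: 0.0853
finger_force: 0.0
```

Call:
{"method": "arm_command", "body": {"deltas": [{"claw": 0, "slide": [0, 0, 0], "rotation": [0, 0, -0.058]}, {"claw": 0, "slide": [0, 0, 0], "rotation": [0, 0, -0.058]}, {"claw": 0, "slide": [0, 0, 0], "rotation": [0, 0, -0.058]}, {"claw": 0, "slide": [0, 0, 0], "rotation": [0, 0, -0.058]}, {"claw": 0, "slide": [0, 0, 0], "rotation": [0, 0, -0.058]}, {"claw": 0, "slide": [0, 0, 0], "rotation": [0, 0, -0.058]}, {"claw": 0, "slide": [0, 0, 0], "rotation": [0, 0, -0.058]}, {"claw": 0, "slide": [0, 0, 0], "rotation": [0, 0, -0.058]}]}}

```text
time: 6.73
ee_pos: [0.4553, 0.058, 0.1454]
tcp_rot: [2.33, 2.103, 0.029]
wrist_force: [-0.2, 0.1, 0.1]
grip_width: 0.0855
finger_force: 0.0
```

Call:
{"method": "arm_command", "body": {"deltas": [{"claw": 0, "slide": [0, 0, 0], "rotation": [0, 0, -0.058]}, {"claw": 0, "slide": [0, 0, 0], "rotation": [0, 0, -0.058]}, {"claw": 0, "slide": [0, 0, 0], "rotation": [0, 0, -0.058]}, {"claw": 0, "slide": [0, 0, 0], "rotation": [0, 0, -0.058]}, {"claw": 0, "slide": [0, 0, 0], "rotation": [0, 0, -0.058]}, {"claw": 0, "slide": [0, 0, 0], "rotation": [0, 0, -0.058]}, {"claw": 0, "slide": [0, 0, 0], "rotation": [0, 0, -0.058]}, {"claw": 0, "slide": [0, 0, 0], "rotation": [0, 0, -0.058]}]}}

```text
time: 7.4
ee_pos: [0.4553, 0.058, 0.1454]
tcp_rot: [1.075, 2.94, 0.024]
wrist_force: [1.1, -0.2, -1.1]
grip_width: 0.0854
finger_force: 0.0
```

Call:
{"method": "arm_command", "body": {"deltas": [{"claw": 0, "slide": [0, 0, 0], "rotation": [0, 0, -0.058]}, {"claw": 0, "slide": [0, 0, 0], "rotation": [0, 0, -0.058]}, {"claw": 0, "slide": [0, 0, 0], "rotation": [0, 0, -0.058]}, {"claw": 0, "slide": [0, 0, 0], "rotation": [0, 0, -0.058]}, {"claw": 0, "slide": [0, 0, 0], "rotation": [0, 0, -0.058]}, {"claw": 0, "slide": [0, 0, 0], "rotation": [0, 0, -0.058]}, {"claw": 0, "slide": [0, 0, 0], "rotation": [0, 0, 0]}, {"claw": 0, "slide": [0, 0, 0], "rotation": [0, 0, 0]}]}}

```text
time: 8.07
ee_pos: [0.4552, 0.058, 0.145]
tcp_rot: [-0.028, 3.126, 0.016]
wrist_force: [-0.5, 0.1, -0.6]
grip_width: 0.0852
finger_force: 0.0
```

```bash
python3 - <<'E'
from h import *
s=env.observe();print(s["time"],s["q"].round(3),s["ee_pos"])
F=down(YAW+np.pi,ty=-20)
plan([(w(-123,-7,120),F,5),(w(-123,-7,10),F,6),(w(-61,-7,10),F,8),(w(-18,-7,10),F,7)])
E
```

```text
8.0667 [ 0.121  0.163 -0.341  1.051  0.009  0.103] [0.45524488 0.05800634 0.14503678]
[-0.002, 0.018, 0.02] [-0.0004, -0.0318, -0.0077] 
[-0.001, 0.018, 0.02] [-0.0004, -0.0318, -0.0077] 
[-0.001, 0.019, 0.021] [-0.0004, -0.0319, -0.0077] 
[0.001, 0.018, 0.021] [-0.0004, -0.0318, -0.0077] 
[0.001, 0.019, 0.02] [-0.0005, -0.0319, -0.0078] 
-- [0.4584 0.0814 0.1201]
[0.025, -0.0, 0.069] [0.0, 0.0, 0.0] 
[0.025, -0.0, 0.069] [0.0, 0.0, 0.0] 
[0.025, -0.0, 0.069] [0.0, 0.0, 0.0] 
[0.025, -0.0, 0.069] [0.0, 0.0, 0.0] 
[0.025, -0.0, 0.069] [0.0, 0.0, 0.0] 
[0.026, -0.0, 0.069] [0.0, 0.0, 0.0] 
-- [0.4583 0.0814 0.0099]
[-0.029, -0.0, 0.011] [0.0, 0.0, 0.0] 
[-0.029, -0.0, 0.01] [0.0, 0.0, 0.0] 
[-0.029, -0.0, 0.011] [0.0, 0.0, 0.0] 
[-0.029, -0.0, 0.01] [0.0, 0.0, 0.0] 
[-0.029, -0.0, 0.011] [0.0, 0.0, 0.0] 
[-0.029, -0.0, 0.01] [0.0, 0.0, 0.0] 
[-0.03, -0.0, 0.011] [0.0, 0.0, 0.0] 
[-0.029, -0.0, 0.01] [0.0, 0.0, 0.0] 
-- [0.5199 0.0875 0.0101]
[-0.023, -0.0, 0.008] [0.0, 0.0, 0.0] 
[-0.023, -0.0, 0.009] [0.0, 0.0, 0.0] 
[-0.023, -0.0, 0.008] [0.0, 0.0, 0.0] 
[-0.023, -0.0, 0.009] [0.0, 0.0, 0.0] 
[-0.023, -0.0, 0.008] [0.0, 0.0, 0.0] 
[-0.023, -0.0, 0.009] [0.0, 0.0, 0.0] 
[-0.024, -0.0, 0.008] [0.0, 0.0, 0.0] 
-- [0.5628 0.0917 0.0101]
```

Call:
{"method": "arm_command", "body": {"deltas": [{"claw": 0, "slide": [-0.002, 0.018, 0.02], "rotation": [0, -0.0318, -0.0077]}, {"claw": 0, "slide": [-0.001, 0.018, 0.02], "rotation": [0, -0.0318, -0.0077]}, {"claw": 0, "slide": [-0.001, 0.019, 0.021], "rotation": [0, -0.0319, -0.0077]}, {"claw": 0, "slide": [0.001, 0.018, 0.021], "rotation": [0, -0.0318, -0.0077]}, {"claw": 0, "slide": [0.001, 0.019, 0.02], "rotation": [0, -0.0319, -0.0078]}, {"claw": 0, "slide": [0.025, 0, 0.069], "rotation": [0, 0, 0]}, {"claw": 0, "slide": [0.025, 0, 0.069], "rotation": [0, 0, 0]}, {"claw": 0, "slide": [0.025, 0, 0.069], "rotation": [0, 0, 0]}]}}

```text
time: 8.73
ee_pos: [0.4581, 0.0813, 0.0644]
tcp_rot: [-0.136, 2.789, 0.02]
wrist_force: [-0.0, -0.7, 0.1]
grip_width: 0.0855
finger_force: 0.0
```

Call:
{"method": "arm_command", "body": {"deltas": [{"claw": 0, "slide": [0.025, 0, 0.069], "rotation": [0, 0, 0]}, {"claw": 0, "slide": [0.025, 0, 0.069], "rotation": [0, 0, 0]}, {"claw": 0, "slide": [0, 0, 0], "rotation": [0, 0, 0]}, {"claw": 0, "slide": [0, 0, 0], "rotation": [0, 0, 0]}, {"claw": 0, "slide": [0, 0, 0], "rotation": [0, 0, 0]}]}}

```text
time: 9.15
ee_pos: [0.4586, 0.0811, 0.0283]
tcp_rot: [-0.139, 2.79, 0.019]
wrist_force: [0.3, -0.2, 0.5]
grip_width: 0.0853
finger_force: 0.0
```

```bash
python3 - <<'E'
from h import *
s=env.observe();print(s["time"],s["q"].round(3),((s["ee_pos"]-PR)@R.from_euler("z",YAW).as_matrix()*1000).round(1))
F=down(YAW+np.pi,ty=-20);print((R.from_rotvec(s["tcp_rot"]).inv()*F).as_rotvec(degrees=True).round(2),s["wrist_force"])
plan([(w(-123,-7,10),F,3),(w(-61,-7,10),F,1)])
E
```

```text
9.15 [ 0.2    0.129 -0.853  0.242 -0.038  0.093] [-122.6   -7.3   28.3]
[-0.17 -0.03  0.15] [ 0.28972085 -0.19961216  0.51911213]
[0.009, 0.0, 0.023] [-0.0005, -0.0001, 0.0004] 
[0.009, 0.001, 0.023] [-0.0004, -0.0001, 0.0004] 
[0.008, 0.0, 0.022] [-0.0005, -0.0, 0.0005] 
-- [0.4583 0.0813 0.0101]
[-0.233, 0.0, 0.085] [0.0, -0.0, -0.0] FAR
-- [0.52   0.0873 0.0101]
```

Call:
{"method": "arm_command", "body": {"deltas": [{"claw": 0, "slide": [0.009, 0, 0.023], "rotation": [0, 0, 0]}, {"claw": 0, "slide": [0.009, 0, 0.023], "rotation": [0, 0, 0]}, {"claw": 0, "slide": [0.008, 0, 0.022], "rotation": [0, 0, 0]}, {"claw": 0, "slide": [-0.02, 0, 0.007], "rotation": [0, 0, 0]}, {"claw": 0, "slide": [-0.024, 0, 0.009], "rotation": [0, 0, 0]}, {"claw": 0, "slide": [-0.024, 0, 0.009], "rotation": [0, 0, 0]}, {"claw": 0, "slide": [-0.024, 0, 0.009], "rotation": [0, 0, 0]}, {"claw": 0, "slide": [-0.024, 0, 0.009], "rotation": [0, 0, 0]}]}}

```text
time: 9.82
ee_pos: [0.4895, 0.0841, 0.0091]
tcp_rot: [-0.142, 2.79, 0.019]
wrist_force: [-1.4, 1.1, 0.9]
grip_width: 0.0856
finger_force: 0.7
```

Call:
{"method": "arm_command", "body": {"deltas": [{"claw": 0, "slide": [-0.024, 0, 0.009], "rotation": [0, 0, 0]}, {"claw": 0, "slide": [-0.024, 0, 0.009], "rotation": [0, 0, 0]}, {"claw": 0, "slide": [-0.024, 0, 0.009], "rotation": [0, 0, 0]}, {"claw": 0, "slide": [-0.024, 0, 0.009], "rotation": [0, 0, 0]}, {"claw": 0, "slide": [-0.024, 0, 0.009], "rotation": [0, 0, 0]}, {"claw": 0, "slide": [0, 0, 0], "rotation": [0, 0, 0]}]}}

```text
time: 10.32
ee_pos: [0.5222, 0.0875, 0.0089]
tcp_rot: [-0.142, 2.789, 0.019]
wrist_force: [0.5, -0.2, 0.8]
grip_width: 0.085
finger_force: 0.0
```

```bash
cat >> h.py <<'E'
def status(png=None):
    p,d=vision.grab_frame("top");W=cloud("top",d);s=env.observe();M=R.from_euler("z",YAW).as_matrix()
    print("t",s["time"],"tcp",((s["ee_pos"]-PR)@M*1000).round(1),"F",s["wrist_force"].round(1))
    Q=(W-PR)@M*1000;hsv=cv2.cvtColor(p,cv2.COLOR_RGB2HSV)
    L=(Q[...,2]>25)&(Q[...,2]<39)&(Q[...,0]>-115)&(Q[...,0]<30)&(abs(Q[...,1])<74)&(hsv[...,2]>150)
    if L.sum()>20: print("labels",L.sum(),cv2.minAreaRect(Q[L][:,:2].astype(np.float32)))
    m=(abs(Q[...,1])<70)&(Q[...,0]>0)&(Q[...,0]<60)&(Q[...,2]>30);print("plate",np.polyfit(Q[m][:,0],Q[m][:,2],1))
    if png: cv2.imwrite(png,cv2.resize(p[130:255,220:360,::-1],None,fx=4.6,fy=4.6,interpolation=cv2.INTER_CUBIC))
E
python3 -c "
from h import *
status('pics/p1.png')"
```

```text
t 10.3667 tcp [-59.6  -7.2   8.7] F [-0.6 -0.5 -0.1]
labels 1110 ((-31.85053253173828, -8.900005340576172), (53.941062927246094, 122.6741714477539), 2.1344587802886963)
plate [-0.2573574  80.26984843]
```

View pics/p1.png

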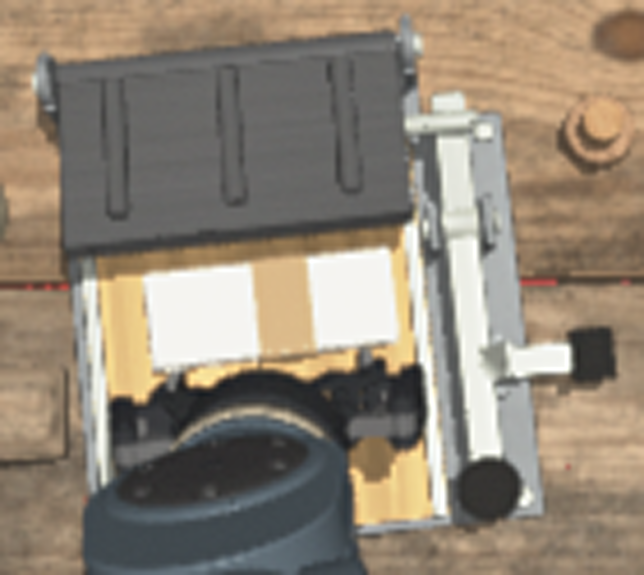

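The bundle is already nearly square, at about x -32. It has about 33 mm still to go.

Call:
{"method": "arm_command", "body": {"deltas": [{"claw": 0, "slide": [-0.019, 0, 0.007], "rotation": [0, 0, 0]}, {"claw": 0, "slide": [-0.019, 0, 0.007], "rotation": [0, 0, 0]}, {"claw": 0, "slide": [-0.019, 0, 0.007], "rotation": [0, 0, 0]}, {"claw": 0, "slide": [-0.019, 0, 0.007], "rotation": [0, 0, 0]}, {"claw": 0, "slide": [-0.019, 0, 0.007], "rotation": [0, 0, 0]}, {"claw": 0, "slide": [-0.012, 0, 0.004], "rotation": [0, 0, 0]}, {"claw": 0, "slide": [-0.006, 0, 0.002], "rotation": [0, 0, 0]}, {"claw": 0, "slide": [0, 0, 0], "rotation": [0, 0, 0]}]}}

```text
time: 11.03
ee_pos: [0.5507, 0.0903, 0.0086]
tcp_rot: [-0.142, 2.79, 0.019]
wrist_force: [0.5, 0.2, -0.9]
grip_width: 0.0853
finger_force: 0.0
```

Call:
{"method": "arm_command", "body": {"deltas": [{"claw": 0, "slide": [-0.006, 0, 0.002], "rotation": [0, 0, 0]}, {"claw": 0, "slide": [-0.006, 0, 0.002], "rotation": [0, 0, 0]}, {"claw": 0, "slide": [0, 0, 0], "rotation": [0, 0, 0]}]}}

```text
time: 11.28
ee_pos: [0.5536, 0.0906, 0.0088]
tcp_rot: [-0.142, 2.79, 0.019]
wrist_force: [-0.0, -0.0, -0.6]
grip_width: 0.0854
finger_force: 0.0
```

```bash
python3 -c "
from h import *
status()"
```

```text
t 11.3333 tcp [-27.3  -7.1   8.7] F [-0.4 -0.2  0.7]
labels 565 ((-11.796819686889648, -8.835777282714844), (120.72322082519531, 33.136741638183594), 87.27693939208984)
plate [-0.11563449 74.55705227]
```

Call:
{"method": "arm_command", "body": {"deltas": [{"claw": 0, "slide": [-0.006, 0, 0.002], "rotation": [0, 0, 0]}, {"claw": 0, "slide": [-0.006, 0, 0.002], "rotation": [0, 0, 0]}, {"claw": 0, "slide": [0, 0, 0], "rotation": [0, 0, 0]}]}}

```text
time: 11.58
ee_pos: [0.5562, 0.0909, 0.0085]
tcp_rot: [-0.142, 2.791, 0.019]
wrist_force: [-1.5, 1.0, 1.6]
grip_width: 0.0856
finger_force: 1.2
```

Call:
{"method": "arm_command", "body": {"deltas": [{"claw": 0, "slide": [-0.006, 0, 0.002], "rotation": [0, 0, 0]}, {"claw": 0, "slide": [0, 0, 0], "rotation": [0, 0, 0]}]}}

```text
time: 11.75
ee_pos: [0.5564, 0.0908, 0.0081]
tcp_rot: [-0.142, 2.793, 0.018]
wrist_force: [-8.0, 0.2, 4.8]
grip_width: 0.0854
finger_force: 4.1
```

Call:
{"method": "arm_command", "body": {"deltas": [{"claw": 0, "slide": [0.006, 0, -0.002], "rotation": [0, 0, 0]}, {"claw": 0, "slide": [0.015, 0, -0.005], "rotation": [0, 0, 0]}, {"claw": 0, "slide": [0.08, 0, -0.029], "rotation": [0, 0, 0]}, {"claw": 0, "slide": [0.12, 0, -0.044], "rotation": [0, 0, 0]}, {"claw": 0, "slide": [0.08, 0, -0.029], "rotation": [0, 0, 0]}, {"claw": 0, "slide": [0, 0, 0], "rotation": [0, 0, 0]}]}}

```text
time: 12.25
ee_pos: [0.4732, 0.0821, 0.0076]
tcp_rot: [-0.143, 2.795, 0.018]
wrist_force: [-0.3, -1.0, -0.9]
grip_width: 0.0853
finger_force: 0.0
```

```bash
python3 - <<'E'
from h import *
status("pics/p2.png")
p,d=vision.grab_frame("scene");W=cloud("scene",d);Q=(W-PR)@R.from_euler("z",YAW).as_matrix()*1000
# top front edge of labels by x-profile: z 15->32 step, from both ends
s=env.observe()
p,d=vision.grab_frame("top");Q=(cloud("top",d)-PR)@R.from_euler("z",YAW).as_matrix()*1000
hsv=cv2.cvtColor(p,cv2.COLOR_RGB2HSV)
m=(Q[...,2]>25)&(Q[...,2]<39)&(Q[...,0]>-60)&(Q[...,0]<-5)&(abs(Q[...,1])<74)&(hsv[...,2]>150)
q=Q[m];ys=np.arange(-62,50,8);xs=[q[abs(q[:,1]-y)<5][:,0].min() for y in ys];print(np.round(xs,1),np.degrees(np.polyfit(ys,xs,1)[0]))
T=w(-70,-162,37);print(T)
F=down(YAW+np.pi)
plan([(w(-110,-7,150),F,5),(w(-70,-162,110),F,5),(w(-70,-164,45),F,3)])
E
```

```text
t 12.3 tcp [-104.9   -7.5    8.6] F [ 0.8 -0.3  1. ]
labels 502 ((-53.37015914916992, -9.283458709716797), (113.15339660644531, 121.47091674804688), 0.7675027251243591)
plate [-0.10951229 74.34762133]
[-18.9 -19.1 -19.3 -19.  -19.2 -20.2 -20.9 -19.9 -19.1 -18.3 -20.3 -19.1
 -18.4 -19.1] 0.09282424174915503
[ 0.52614251 -0.06775764  0.037     ]
[-0.032, -0.0, -0.108] [-0.0003, 0.0334, 0.0004] 
[-0.024, -0.0, -0.11] [-0.0003, 0.0334, 0.0004] 
[-0.017, -0.0, -0.111] [-0.0004, 0.0335, 0.0004] 
[-0.009, -0.0, -0.112] [-0.0003, 0.0334, 0.0003] 
[-0.001, -0.0, -0.113] [-0.0004, 0.0335, 0.0004] 
-- [0.4712 0.0827 0.15  ]
[-0.032, -0.124, 0.032] [0.0, -0.0, -0.0] 
[-0.032, -0.124, 0.032] [0.0, -0.0, -0.0] 
[-0.032, -0.124, 0.032] [0.0, -0.0, -0.0] 
[-0.032, -0.124, 0.032] [0.0, -0.0, -0.0] 
[-0.032, -0.124, 0.032] [0.0, -0.0, -0.0] 
-- [ 0.5261 -0.0676  0.11  ]
[0.0, -0.003, 0.087] [0.0, -0.0, -0.0] 
[0.0, -0.003, 0.087] [0.0, -0.0, -0.0] 
[0.0, -0.002, 0.086] [0.0, -0.0, -0.0] 
-- [ 0.5263 -0.0696  0.045 ]
```

View pics/p2.png

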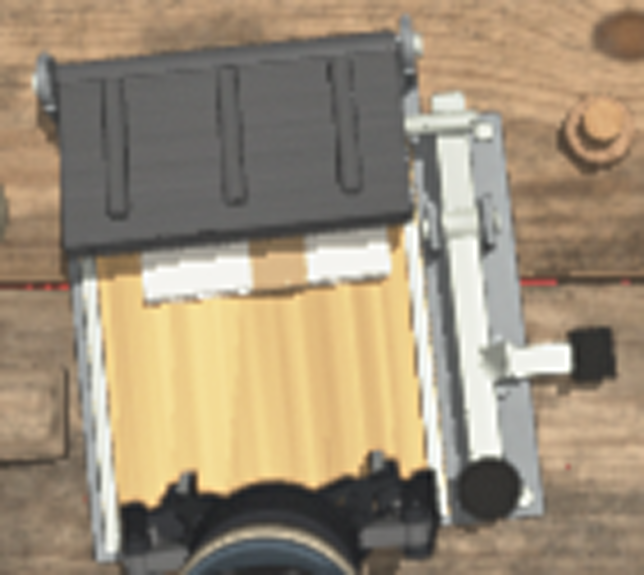

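The bundle is square against the stop: its front edge is at x ≈ -19 along the whole width, and the plate is still up. Now the thumb pad.

```bash
python3 - <<'E'
from h import *
F=down(YAW+np.pi,tx=-10)
plan([(w(-110,-7,150),down(YAW+np.pi),5),(w(-71,-164,110),F,6),(w(-71,-164,50),F,3)])
E
```

```text
[-0.032, -0.0, -0.108] [-0.0003, 0.0334, 0.0004] 
[-0.024, -0.0, -0.11] [-0.0003, 0.0334, 0.0004] 
[-0.017, -0.0, -0.111] [-0.0004, 0.0335, 0.0004] 
[-0.009, -0.0, -0.112] [-0.0003, 0.0334, 0.0003] 
[-0.001, -0.0, -0.113] [-0.0004, 0.0335, 0.0004] 
-- [0.4712 0.0827 0.15  ]
[-0.026, -0.105, 0.027] [-0.0139, -0.0, -0.0] 
[-0.026, -0.105, 0.024] [-0.0139, -0.0, -0.0] 
[-0.026, -0.106, 0.02] [-0.0139, -0.0, -0.0] 
[-0.026, -0.107, 0.017] [-0.0139, -0.0, -0.0] 
[-0.026, -0.107, 0.014] [-0.0139, -0.0, -0.0] 
[-0.026, -0.108, 0.012] [-0.0138, -0.0, -0.0] 
-- [ 0.5254 -0.0699  0.1099]
[0.0, -0.014, 0.079] [-0.0, -0.0, -0.0] 
[0.0, -0.014, 0.079] [-0.0, -0.0, -0.0] 
[0.0, -0.013, 0.078] [-0.0, -0.0, -0.0] 
-- [ 0.5253 -0.0698  0.05  ]
```

Call:
{"method": "arm_command", "body": {"deltas": [{"claw": 0, "slide": [-0.032, 0, -0.108], "rotation": [0, 0.0334, 0]}, {"claw": 0, "slide": [-0.024, 0, -0.11], "rotation": [0, 0.0334, 0]}, {"claw": 0, "slide": [-0.017, 0, -0.111], "rotation": [0, 0.0335, 0]}, {"claw": 1, "slide": [-0.009, 0, -0.112], "rotation": [0, 0.0334, 0]}, {"claw": 1, "slide": [-0.001, 0, -0.113], "rotation": [0, 0.0335, 0]}, {"claw": 1, "slide": [-0.026, -0.105, 0.027], "rotation": [-0.0139, 0, 0]}, {"claw": 1, "slide": [-0.026, -0.105, 0.024], "rotation": [-0.0139, 0, 0]}, {"claw": 1, "slide": [-0.026, -0.106, 0.02], "rotation": [-0.0139, 0, 0]}]}}

```text
time: 13.07
ee_pos: [0.5, 0.006, 0.1246]
tcp_rot: [-0.162, 3.124, 0.132]
wrist_force: [-0.2, 0.4, -0.5]
grip_width: 0.0255
finger_force: 0.0
```

Call:
{"method": "arm_command", "body": {"deltas": [{"claw": 1, "slide": [-0.026, -0.107, 0.017], "rotation": [-0.0139, 0, 0]}, {"claw": 1, "slide": [-0.026, -0.107, 0.014], "rotation": [-0.0139, 0, 0]}, {"claw": 1, "slide": [-0.026, -0.108, 0.012], "rotation": [-0.0138, 0, 0]}, {"claw": 1, "slide": [0, 0, 0], "rotation": [0, 0, 0]}, {"claw": 1, "slide": [0, 0, 0], "rotation": [0, 0, 0]}, {"claw": 1, "slide": [0, 0, 0], "rotation": [0, 0, 0]}]}}

```text
time: 13.57
ee_pos: [0.5253, -0.0701, 0.1042]
tcp_rot: [-0.158, 3.124, 0.267]
wrist_force: [0.4, -0.2, 1.1]
grip_width: 0.0
finger_force: 0.0
```

```bash
python3 - <<'E'
from h import *
status()
s=env.observe();print(s["q"].round(3),s["grip_width"])
F=down(YAW+np.pi,tx=-10)
plan([(w(-71,-164,50),F,3),(w(-71,-163,22),F,4)])
E
```

```text
t 13.6167 tcp [ -71.2 -163.6  104.4] F [ 0.5  0.1 -0.8]
labels 509 ((-9.478991508483887, -8.81927490234375), (121.1943130493164, 24.383819580078125), 89.94873809814453)
plate [-0.11418639 74.51687552]
[-0.226  0.351 -0.202  1.062  0.164 -0.332] -0.00014326810860569545
[0.001, -0.013, 0.071] [-0.0007, 0.0016, 0.0009] 
[0.0, -0.013, 0.072] [-0.0008, 0.0016, 0.0008] 
[-0.0, -0.013, 0.071] [-0.0007, 0.0017, 0.0009] 
-- [ 0.5253 -0.07    0.0501]
[-0.0, -0.004, 0.028] [-0.0, -0.0, -0.0] 
[-0.0, -0.004, 0.028] [-0.0, -0.0, -0.0] 
[-0.0, -0.004, 0.028] [-0.0, -0.0, -0.0] 
[-0.0, -0.003, 0.027] [-0.0, -0.0, -0.0] 
-- [ 0.5252 -0.0688  0.0221]
```

Call:
{"method": "arm_command", "body": {"deltas": [{"claw": 1, "slide": [0, -0.013, 0.071], "rotation": [0, 0, 0]}, {"claw": 1, "slide": [0, -0.013, 0.072], "rotation": [0, 0, 0]}, {"claw": 1, "slide": [0, -0.013, 0.071], "rotation": [0, 0, 0]}, {"claw": 1, "slide": [0, -0.004, 0.028], "rotation": [0, 0, 0]}, {"claw": 1, "slide": [0, -0.004, 0.028], "rotation": [0, 0, 0]}, {"claw": 1, "slide": [0, -0.004, 0.028], "rotation": [0, 0, 0]}, {"claw": 1, "slide": [0, -0.003, 0.027], "rotation": [0, 0, 0]}, {"claw": 1, "slide": [0, 0, 0], "rotation": [0, 0, 0]}]}}

```text
time: 14.28
ee_pos: [0.5262, -0.0694, 0.0217]
tcp_rot: [-0.16, 3.123, 0.266]
wrist_force: [1.0, -2.8, 2.1]
grip_width: 0.0001
finger_force: 1.5
```

Call:
{"method": "arm_command", "body": {"deltas": [{"claw": 1, "slide": [0, 0, 0], "rotation": [0, 0, 0]}, {"claw": 1, "slide": [0, 0, 0], "rotation": [0, 0, 0]}, {"claw": 1, "slide": [0, 0, 0], "rotation": [0, 0, 0]}, {"claw": 1, "slide": [0, 0, 0], "rotation": [0, 0, 0]}]}}

```text
time: 14.62
ee_pos: [0.5261, -0.0694, 0.0225]
tcp_rot: [-0.159, 3.123, 0.267]
wrist_force: [2.9, -1.9, 2.9]
grip_width: -0.0001
finger_force: 1.4
```

```bash
python3 -c "
from h import *
status()"
```

```text
t 14.6667 tcp [ -70.2 -163.6   22.4] F [ 3.  -2.1  2.5]
labels 376 ((-12.726411819458008, -8.722660064697266), (121.36444091796875, 17.317434310913086), 89.96208190917969)
plate [1.52538381e-02 5.19141577e+01]
```

The plate is down and level. Lift off the thumb pad and check.

Call:
{"method": "arm_command", "body": {"deltas": [{"claw": 1, "slide": [0, 0.004, -0.028], "rotation": [0, 0, 0]}, {"claw": 1, "slide": [0, 0.008, -0.05], "rotation": [0, 0, 0]}, {"claw": 1, "slide": [0, 0.02, -0.11], "rotation": [0, 0, 0]}, {"claw": 1, "slide": [0, 0.025, -0.14], "rotation": [0, 0, 0]}, {"claw": 1, "slide": [0, 0.025, -0.14], "rotation": [0, 0, 0]}, {"claw": 1, "slide": [0, 0, 0], "rotation": [0, 0, 0]}, {"claw": 1, "slide": [0, 0, 0], "rotation": [0, 0, 0]}, {"claw": 1, "slide": [0, 0, 0], "rotation": [0, 0, 0]}]}}

```text
time: 15.33
ee_pos: [0.5236, -0.0688, 0.1407]
tcp_rot: [-0.159, 3.125, 0.268]
wrist_force: [-0.8, -0.4, -0.8]
grip_width: 0.0001
finger_force: 0.0
```

```bash
python3 -c "
from h import *
status()
p,d=vision.grab_frame('scene');cv2.imwrite('pics/s3.png',cv2.resize(p[170:310,220:420,::-1],None,fx=4,fy=4))
p,d=vision.grab_frame('top');W=cloud('top',d)
for n,(u,v) in dict(stA=(349,158),stB=(379,169),tape=(204,162),block=(213,219)).items(): print(n,np.round(W[v,u]*1000,1))"
```

```text
t 15.3833 tcp [ -73.  -162.7  140. ] F [ 0.5  0.1 -1.2]
labels 379 ((-12.944883346557617, -8.70096206665039), (17.60240364074707, 121.45783996582031), 0.011604292318224907)
plate [2.19612494e-02 5.17039631e+01]
stA [635.9 -71.7  39.4]
stB [517.4 -61.8 584.1]
tape [633.2 258.9  22.3]
block [502.  235.1  29.4]
```

View pics/s3.png

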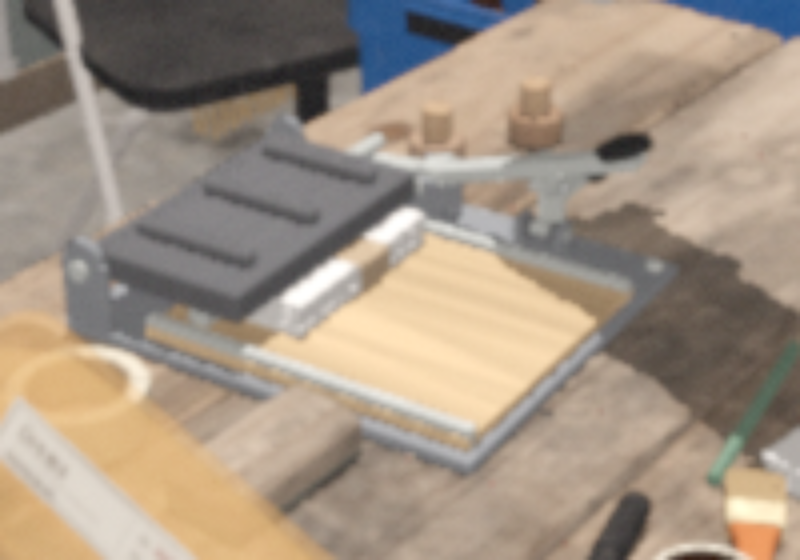

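The plate lies level on the bundle, the lever is up, and the arm is clear. Stopper A, the tape and the block read the same positions as before. The arm hides stopper B from the top camera, but it stands unmoved in the scene view. Handing in.

```bash
python3 -c "
from bench import env
print(env.hand_in())"
```

```text
the job is handed in; nothing more can be done
None
```

The job is handed in at about 15.5 s: the lever was caught, the bundle was pushed squarely against the stop, the catch was tripped, and the plate now lies level on the labels; the hand-in gave no verdict.

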